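# Knock the ejector pin home and hold a specimen block in the corner of its setting jig

## Robot

A 7-joint arm with a two-finger parallel gripper is mounted at the origin on a cart in front of the work surface, level with it; the furniture and walls round the work are solid. World frame = base frame: x ahead of the robot, y to its left, z up, the work surface at z = 0. Lengths are in m, angles in rad, forces in N, time in s.
With the tool pointing down it reaches from about 0.4 to 0.875 m from the base axis. Payload 19.3 kg.
Tool frame: the origin (TCP) lies between the finger pads; the fingertips stand 17 mm ahead of it and the grasp point (between the pads) lies 2 mm behind it (bot.tips_ahead is the z of the fingertips in the tool frame, in m); z points along the fingers, y is the direction in which the jaws open and shut (so a half turn about z gives the same grasp; the last joint's range is limited). The gripper opens to 85 mm and grips with 20 to 120 N. Pads are 22 mm wide; open, the fingers measure 114 mm over their backs; the gripper's body (76 mm by 85 mm) begins 54 mm behind the grasp point. The pads swing forward as they close: fully open they stand 13 mm farther back than shut.
Start: joints at [1.169, 0.521, -0.036, 1.599, 0.021, 1.021, -0.113], TCP at [0.204, -0.591, 0.248] pointing down, gripper open.
Joint ranges: [-2.91, 2.91], [-0.3, 2.13], [-1.5, 1.42], [0.17, 2.43], [-1.26, 4.41], [0.16, 1.93], [-2.52, 2.52]. Speed limits (rad/s): [1.89, 1.89, 2.39, 2.39, 3.01, 3.01, 3.01].

## Interface

Orientations are given as [roll, pitch, yaw] about the fixed x, y, z axes, in that order (R = Rz(yaw) Ry(pitch) Rx(roll)).
In Python, from workcell import telemetry, cams, job, bot gives the robot as it stands.
- The arm moves only by the tool arm_command, never from a script. Its argument "deltas" is a list of rows, each a list of 7 numbers: the opening, from -1 (shut) to 1 (fully open), so that 0 is half open, then the shift along the tool's x, y, z normalised to -1 to 1, where 1 is 150 mm, then the turn, a rotation vector about the tool's x, y, z normalised to -1 to 1, where 1 is 45 degrees. In form: [[hand, tx, ty, tz, rx, ry, rz], ...]. A call has 1 to 8 rows; each row is the pose to reach, as a shift and turn from the pose commanded when the call began, along the tool's axes at that moment; what a row does not reach only later rows make up. A row lasts 1/8 s, in which the tool goes at most 62.5 mm and 10.7 degrees, less where a joint would pass 70% of its speed; a pose out of reach is approached as far as the arm can. A call with a number of a shift or a turn outside -1 to 1 is refused whole. A call with a gripper value outside its range is refused whole. The fingers move at their own pace and stop on an object; "newtons" is the grip in N (left out, the last holds). Time passes only in rows, so rows that repeat a pose let the fingers close. It gives the time, the measured TCP pose, the force and the opening at its end, in the units of the state.
- telemetry.observe(): the state, without advancing time (a new reading comes with each control period).
- cams.grab_frame(name): name is "scene" or "top" or "wrist"; returns the picture (480x640x3 uint8, blue, green, red); there is no depth.
- cams.get_calibration(name): a dict with "fx", "fy", "cx", "cy" (pixels), "R" (3x3) and "t" (3): a world point X has camera coordinates R X + t. Camera axes: x right, y down, z forward; pixel columns grow to the right and rows downward; lengths in m; the calibration is good to about 2 mm. A picture is of the moment at which its call begins: read the wrist's pose just before it. get_calibration takes no time and is no camera call; for the wrist camera it gives the pose at the moment of the call.
- job.job_done(): hands the job in, once; it reports no verdict.
The state is a dict: "clock": time; "qpos": joint angles; "qd": joint speeds; "joint_efforts": joint torques, N m; "position": TCP position; "tool_rot": TCP orientation; "force": force on the tool from outside, world axes, zero at the start; "moment": the same for the moment, N m; "grip_width": finger opening in m.
Only numpy, scipy, OpenCV 4.12 (cv2) and the standard library are available. Lean on these libraries where they do the work, as an engineer would, in place of code of your own. Each camera call takes 0.05 s, during which the arm holds its last target.

## Task

The ejector pin of the setting jig still stands up in the seat: take the mallet by its handle, drive the pin down flush with the plate with the mallet's head, and stand the mallet back upright on the bench beside the jig. Then put the resin specimen block upright into the jig's corner with its long side along the fence, and press it with one diagonal push firmly against the fence, the stop and the plate at once, about 10 N each way. Finish while still holding it pressed there; do not let go, do not push the pin with the fingers or the block, and leave the dish, beaker and bottle beside the jig where they are.

Things in the scene. Friction and masses are not known exactly. Their poses are not given: they have to be found in the camera images.
- jig: Setting jig fixed to the bench, aluminium plate 120 (x) x 140 (y) x 8 mm. Origin: centre of the plate's underside, on the bench; z up. With yaw 0 its x points away from the robot and y to the robot's left. The plate's top is 8 mm above the origin. The seat is the corner between fence and stop; the block seated there has its centre at x = +15 mm, y = +13 mm, z = +41 mm in this frame. Plate, fence and stop are slick (friction with the block about 0.15)
- plate: The jig's plate itself, same frame as the jig
- fence: Steel bar fixed along the plate's far (+x) edge, 18 x 140 mm, rising 20 mm above the plate (top 28 mm above the bench). Its working face looks to -x and lies at x = +40 mm in the jig's frame. Frame same as the jig's
- stop: Shorter steel bar fixed on the left (+y) end of the plate, square to the fence, 60 (x) x 18 (y) mm, as high as the fence. Its working face looks to -y and lies at y = +45 mm in the jig's frame. Frame same as the jig's
- pin_seat (a point): Middle of the ejector pin's hole, at the plate's top, at x = +13, y = +13 mm in the jig's frame; frame parallel to the jig's. The steel pin, 10 mm in diameter, stands up to 10 mm above this point at the start and is flush when its top is at this height
- pin (a joint): How far the ejector pin is down, m: 0 = standing 10 mm above the plate, 0.010 = flush with the plate, its end stop. A light spring (150 N/m) pushes it up and stiff friction (6 N) keeps it where it is left; about 8 N drives it fully down
- mallet_grip (a point): Point on the axis of the mallet's handle where it is taken, 50 mm from the axis of the head (the handle starts there at 16 mm and ends at 126 mm from it). Frame: x points along the handle to the head, z up. The mallet stands on one face of its head, the handle level, its axis 35 mm above the lower face. Handle wood, 16 mm wide (y), 18 mm high (z); whole mallet about 0.28 kg, centre of mass 5 mm from the head's axis
- mallet_face (a point): Centre of the lower (striking) face of the mallet's head; the head is an upright cylinder 32 mm in diameter and 70 mm high; frame as the grip's
- block_center (a point): Centre of the resin specimen block, 50 (x) x 64 (y) x 66 (z) mm, about 0.22 kg, standing on the bench with its z up; a half turn about z makes no difference. Seated, its 64 mm side lies along the fence. The top 38 mm of the seated block stand above fence and stop, and there it can be gripped across its 50 mm
- petri: Bystander: clear petri dish, 89 mm in diameter, 16 mm high; origin at the centre of its underside
- beaker: Bystander: beaker, 72 mm in diameter, 90 mm high; origin at the centre of its underside
- bottle: Bystander: small dark bottle with a black cap, 38 mm in diameter, 85 mm high; origin at the centre of its underside
Things that resemble listed ones, but are neither listed nor needed, are in the scene too. What is shaped like the part that bears block_center but turquoise is not meant. What is shaped like the part that bears mallet_grip but blue is not meant.

How it is judged:
By the outcome, as a careful person would: the job done as asked, in the order asked, and still so for the second after the job is handed in, while the arm keeps its last pose, push and grip.
It also fails if it takes over 69 s, if anything falls off the work surface, if the arm or the gripper's body presses on something with over 40 N, if the wrist force passes 120 N, or if a joint passes its speed limit or range.

## Working session

There is one attempt and no reset: what is moved stays moved. The work goes in short steps, Python scripts to look and compute and a tool call to move; the robot and the scene stay as the last step left them, time stands still between calls to the robot, and variables do not carry over. Pictures are saved under pics/ and viewed, and the job is handed in when it is done.

Besides the shell and the picture viewer there is one more tool, called after "Call:" as name(argument=value, ...), one argument or row to a line, values as JSON. arm_command: Moves the arm, as the interface text tells. Its arguments: {"type":"object","properties":{"deltas":{"type":"array","items":{"type":"array","items":{"type":"number"}}},"newtons":{"type":"number"}},"required":["deltas"]}

```bash
ls; mkdir -p pics; python3 - <<'E'
from workcell import telemetry, cams, job, bot
import cv2
s=telemetry.observe(); print(s, bot.tips_ahead)
for n in ("scene","top"):
    cv2.imwrite(f"pics/{n}0.png",cams.grab_frame(n))
    c=cams.get_calibration(n);print(n,c)
E
```

```text
pics
{'clock': 0.0, 'qpos': array([ 1.16878949,  0.52204235, -0.03637384,  1.59998637,  0.02121668,
        1.02108403, -0.1128156 ]), 'qd': array([ 6.28511153e-04,  1.65335243e-04,  2.44234189e-04,  3.92078529e-04,
        7.22963442e-04,  1.44682976e-03, -1.93227161e-05]), 'joint_efforts': array([ 2.25530996e-03, -9.27103114e+01,  1.98106885e+00, -3.69924688e+01,
        1.80457189e-02,  8.30039091e-03,  1.58935836e-05]), 'position': array([ 0.20348323, -0.59062278,  0.24771529]), 'tool_rot': array([-3.14046033e+00,  7.10452365e-05,  3.31829906e-01]), 'force': array([-0.26235426, -0.3579791 , -0.24196006]), 'moment': array([0.00708287, 0.00611766, 0.03493503]), 'grip_width': 0.08583602301958532} 0.017
scene {'fx': 622.4750595411524, 'fy': 622.4750595411524, 'cx': 327.402451845206, 'cy': 233.9085261796669, 'R': array([[-0.76814029, -0.64007587,  0.01622926],
       [-0.35577795,  0.40561279, -0.84196218],
       [ 0.53233688, -0.65251908, -0.53929241]]), 't': array([0.45905107, 0.26144912, 1.07778466])}
top {'fx': 591.0396254480642, 'fy': 591.0396254480642, 'cx': 312.7975583182001, 'cy': 239.2901349568599, 'R': array([[-0.01537841, -0.99957142, -0.02490955],
       [-0.99117513,  0.01852023, -0.13125875],
       [ 0.13166383,  0.02267117, -0.99103514]]), 't': array([0.05819086, 0.58794766, 1.31968688])}
```

View pics/scene0.png

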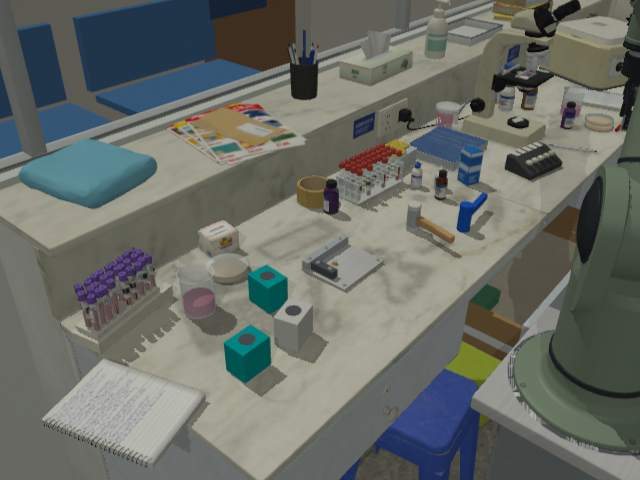

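View pics/top0.png

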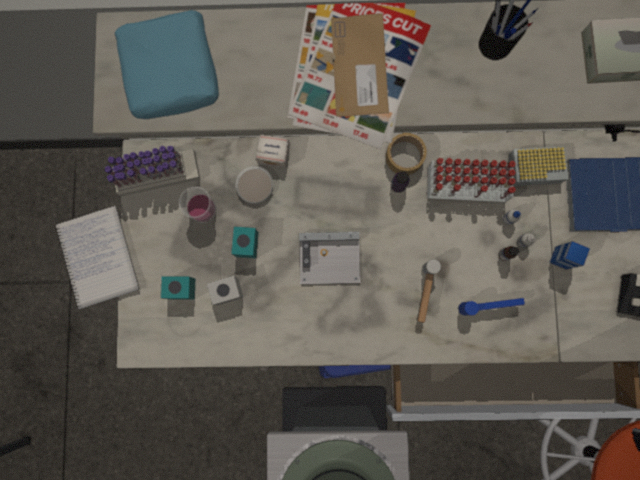

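The white/grey block (top 224,290) is the specimen block, because the ones at (244,241) and (178,287) are turquoise. The wood-handled mallet (top 430,268 to 424,320) is the one meant, because the one at (470,308) is blue. I'll confirm both in enlarged crops.

```bash
cat > h.py <<'E'
import numpy as np, cv2
from workcell import telemetry, cams, job, bot
from scipy.spatial.transform import Rotation as Rn
def ray(c,u,v):
    d=np.array([(u-c['cx'])/c['fx'],(v-c['cy'])/c['fy'],1.]); R=c['R']
    return -R.T@c['t'], R.T@d
def onz(c,u,v,z):
    o,d=ray(c,u,v); return o+d*(z-o[2])/d[2]
def proj(c,X):
    p=c['R']@np.asarray(X,float)+c['t']; return np.array([c['fx']*p[0]/p[2]+c['cx'],c['fy']*p[1]/p[2]+c['cy']])
E
python3 - <<'E'
import cv2,numpy as np
t=cv2.imread('pics/top0.png');s=cv2.imread('pics/scene0.png')
def cr(i,x,y,w,h,k): return cv2.resize(i[y:y+h,x:x+w],None,fx=k,fy=k,interpolation=cv2.INTER_CUBIC)
a=cr(t,290,225,80,70,5);b=cr(t,400,245,80,90,5)[:350];
c=cr(t,160,220,80+20,70,4)
cv2.imwrite('pics/c1.png',np.hstack([a,cr(t,400,255,80,70,5)]))
cv2.imwrite('pics/c2.png',np.hstack([cr(t,200,270,70,50,5),cr(s,260,295,80,50,5)]))
cv2.imwrite('pics/c3.png',np.vstack([cr(s,290,225,130,70,5),cr(s,390,190,130,50,5)]))
E
```

```text
(no output)
```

View pics/c1.png

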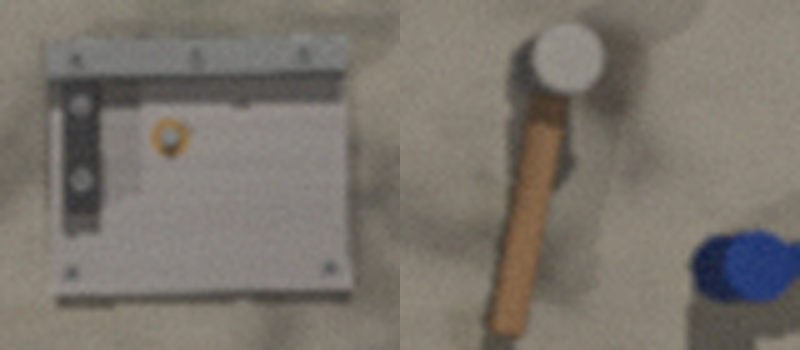

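View pics/c2.png

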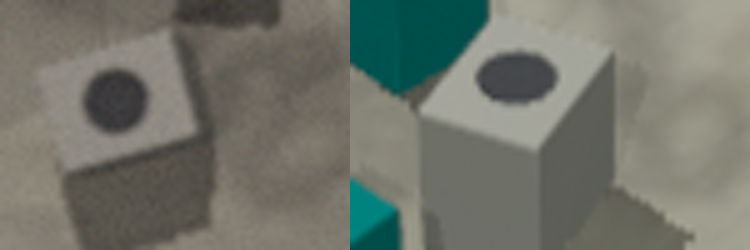

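View pics/c3.png

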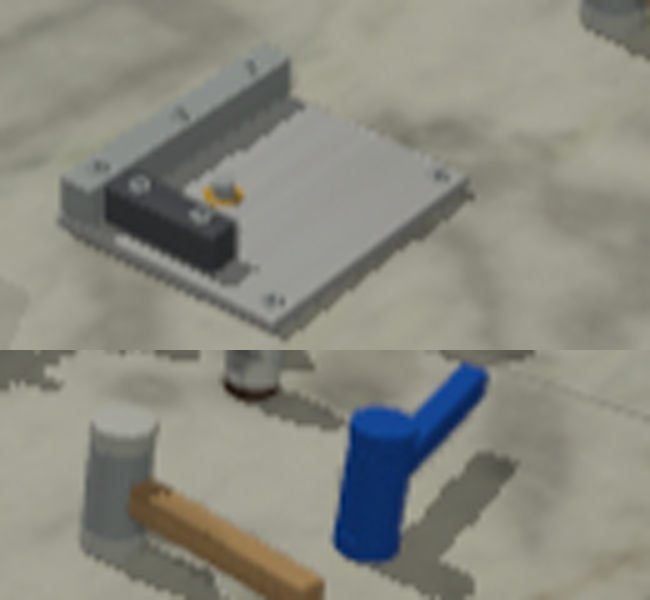

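The crops confirm the white block (top 223,290), the wooden-handled mallet (head top at 434,266) and the raised pin at (324,252). Next I'll measure them.

```bash
python3 - <<'E'
from h import *
c=cams.get_calibration('top'); s=cams.get_calibration('scene')
f=lambda p,x0,y0:(p[0]/5-.4+x0,p[1]/5-.4+y0)
print('block')
B=[onz(c,*f(p,200,270),.066) for p in [(38,70),(173,30),(198,132),(66,173)]]
for b in B: print(b.round(4))
for i in range(4): print(np.linalg.norm(B[i]-B[(i+1)%4]).round(4))
print('center',np.mean(B,0)); 
S=[onz(s,p[0]/5-.4+260,p[1]/5-.4+295,.066) for p in [(420-350,110),(493-350,12),(615-350,52),(540-350,152)]]
print('scene');[print(b.round(4)) for b in S];print(np.mean(S,0)); 
for i in range(4): print(np.linalg.norm(S[i]-S[(i+1)%4]).round(4))
print('jig')
for n,p,z in [('fence FL',(48,42),.028),('fence FR',(347,38),.028),('fence inner L',(48,79),.028),('fence innerR',(347,73),.028),('plate NL',(56,297),.008),('plate NR',(351,292),.008),('pin hole',(169,137),.008),('pintop',(169,135),.018),('stop inner near',(100,213),.028)]:
    print(n,onz(c,*f(p,290,225),z).round(4))
for n,p,z in [('s fence L far',(62,178),.028),('s fence R far',(272,43),.028),('s fence R near',(291,60),.028),('pl R',(469,180),.008),('pl near L',(277,327),.008),('pin top',(224,186),.018)]:
    print(n,onz(s,p[0]/5-.4+290,p[1]/5-.4+225,z).round(4))
print('mallet')
for n,p,z in [('headtop',(169,58),.070),('handle end',(107,333),.044),('handle start',(146,100),.044)]:
    print(n,onz(c,*f(p,400,255),z).round(4))
print(onz(s,125/5-.4+390,(423-350)/5-.4+190,.070))
E
```

```text
block
[0.4895 0.2859 0.066 ]
[0.5065 0.2252 0.066 ]
[0.4607 0.2139 0.066 ]
[0.4434 0.273  0.066 ]
0.063
0.0472
0.0616
0.0479
center [0.47502521 0.2494958  0.066     ]
scene
[0.4871 0.285  0.066 ]
[0.5056 0.2266 0.066 ]
[0.4557 0.2145 0.066 ]
[0.4393 0.2737 0.066 ]
[0.47191812 0.24995036 0.066     ]
0.0612
0.0513
0.0614
0.049
jig
fence FL [0.6057 0.0798 0.028 ]
fence FR [ 0.605  -0.0589  0.028 ]
fence inner L [0.5884 0.08   0.028 ]
fence innerR [ 0.5886 -0.0585  0.028 ]
plate NL [0.4884 0.0785 0.008 ]
plate NR [ 0.4885 -0.0589  0.008 ]
pin hole [0.5625 0.0245 0.008 ]
pintop [0.5623 0.0244 0.018 ]
stop inner near [0.5256 0.0568 0.028 ]
s fence L far [0.6021 0.0802 0.028 ]
s fence R far [ 0.6013 -0.063   0.028 ]
s fence R near [ 0.5859 -0.0575  0.028 ]
pl R [ 0.4853 -0.0575  0.008 ]
pl near L [0.4837 0.0804 0.008 ]
pin top [0.5549 0.0281 0.018 ]
mallet
headtop [ 0.5195 -0.2197  0.07  ]
handle end [ 0.3986 -0.1915  0.044 ]
handle start [ 0.5028 -0.2132  0.044 ]
[ 0.51549556 -0.21855914  0.07      ]
```

```bash
cat >> h.py <<'E'
def plan(xyz,yaw_deg,pitch=0,frm=None):
    s=telemetry.observe()
    p=s['position'];R=Rn.from_euler('xyz',s['tool_rot']) if frm is None else Rn.from_euler('xyz',frm[3:])
    if frm is not None:p=np.array(frm[:3])
    T=Rn.from_euler('xyz',[np.pi,pitch,np.radians(yaw_deg)])
    d=R.inv().apply(np.array(xyz)-p)/.150
    w=(R.inv()*T).as_rotvec()/np.radians(45)
    print('t',round(s['clock'],2),'pos',p.round(4),'rpy',np.degrees(s['tool_rot']).round(2),'F',s['force'].round(1),'w',round(s['grip_width'],4))
    print('delta',d.round(3),'rot',w.round(3))
E
python3 -c "
from h import *
plan([.469,-.208,.2],-13.1)
c=cams.get_calibration('top')
for p in [(233,227),(257,229),(255,256),(233,254)]: print(onz(c,*p,.066).round(3))
"
```

```text
t 0.1 pos [ 0.2035 -0.5907  0.2478] rpy [-179.94    0.     19.01] F [ 0.1 -0.3  0.2] w 0.0854
delta [ 2.505 -1.835  0.32 ] rot [-0.001  0.     0.714]
[0.617 0.228 0.066]
[0.611 0.174 0.066]
[0.55  0.178 0.066]
[0.555 0.228 0.066]
```

Call:
arm_command(
  deltas=[
    [1,0.4,-0.3,0,0,0,0],
    [1,0.75,-0.55,0,0,0,0],
    [1,1,-0.73,0.05,0,0,0],
  ],
)

```text
clock: 0.48
position: [0.3107, -0.4369, 0.2409]
tool_rot: [3.141, -0.0, 0.332]
force: [2.1, -0.6, -0.3]
grip_width: 0.0857
```

Call:
arm_command(
  deltas=[
    [0.2,0.4,-0.3,0,0,0,0.2],
    [0.2,0.75,-0.55,0,0,0,0.4],
    [0.2,1,-0.73,0.1,0,0,0.6],
    [0.2,1,-0.73,0.1,0,0,0.714],
  ],
)

```text
clock: 0.98
position: [0.4178, -0.2823, 0.225]
tool_rot: [-3.14, 0.001, -0.227]
force: [-1.3, 0.1, -1.0]
grip_width: 0.0511
```

```bash
python3 -c "
from h import *
plan([.469,-.208,.2],-13.1)"
```

```text
t 0.97 pos [ 0.4178 -0.2823  0.225 ] rpy [-1.7992e+02  5.0000e-02 -1.3030e+01] F [-1.3  0.1 -1. ] w 0.0511
delta [ 0.221 -0.56   0.167] rot [-0.002  0.001  0.001]
```

Call:
arm_command(
  deltas=[
    [0.2,0.1,-0.28,0.08,0,0,0],
    [0.2,0.22,-0.56,0.17,0,0,0],
    [0.2,0.22,-0.56,0.17,0,0,0],
  ],
)

```text
clock: 1.35
position: [0.4683, -0.2086, 0.1992]
tool_rot: [-3.14, 0.002, -0.224]
force: [0.3, -1.7, -0.3]
grip_width: 0.0513
```

```bash
python3 -c "
from h import *
plan([.469,-.208,.2],-13.1)
c=cams.get_calibration('wrist');im=cams.grab_frame('wrist');cv2.imwrite('pics/w1.png',im)
np.save('w1.npy',c,allow_pickle=True)
for X in [(.4688,-.2077,.044),(.5175,-.219,.07),(.5175,-.219,0),(.395,-.1905,.044)]: print(proj(c,X).round(1))
"
```

```text
t 1.35 pos [ 0.4683 -0.2086  0.1992] rpy [-1.7992e+02  9.0000e-02 -1.2840e+01] F [ 0.3 -1.7 -0.3] w 0.0513
delta [ 0.004 -0.005 -0.005] rot [-0.002  0.002  0.006]
[314.4 230.7]
[314.5 161.5]
[314.9 154.5]
[314.  328.1]
```

View pics/w1.png

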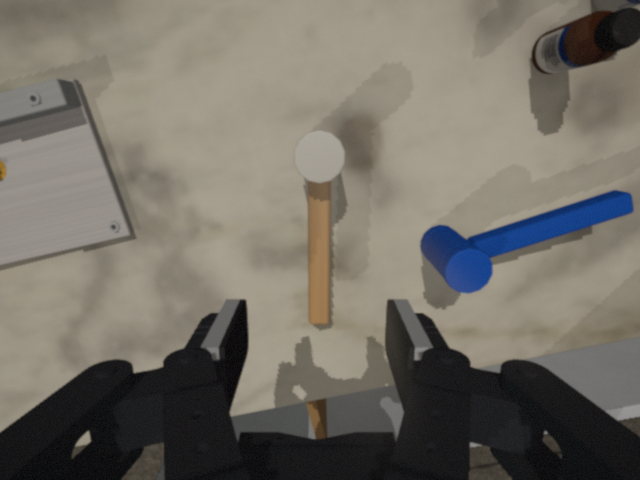

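The mallet head shows at (320,157), the handle end at (319,325), and the plate's near-right corner at (132,238). I'll turn these into positions.

```bash
python3 -c "
from h import *
c=np.load('w1.npy',allow_pickle=True).item()
im=cv2.imread('pics/w1.png').astype(int);b,g,r=im[...,0],im[...,1],im[...,2]
m=((r-b>45)).astype(np.uint8);m[:,:290]=0;m[:,345:]=0;m[335:]=0
n,l,st,ce=cv2.connectedComponentsWithStats(m);i=1+np.argmax(st[1:,4]);print(st[i],ce[i])
print(cv2.minAreaRect(np.argwhere(l==i)[:,::-1].astype(np.float32)))
a=onz(c,320,157,.07);e=onz(c,319.5,325,.044);print(a,e,np.degrees(np.arctan2(*(a-e)[1::-1])))
print(onz(c,*ce[i],.044))
h=a-(a-e)/np.hypot(*(a-e)[:2])*.05;print('grip',h)
print(onz(c,132,238,.008))
"
```

```text
[ 308  195   22  129 2575] [318.71572816 259.8438835 ]
((318.5, 259.0), (128.0, 21.0), 90.0)
[ 0.51935422 -0.22287772  0.07      ] [ 0.39656189 -0.19508636  0.044     ] -12.752789710296806
[ 0.44705158 -0.20587791  0.044     ]
grip [ 0.47058764 -0.21184047  0.05967418]
[ 0.48667907 -0.06181778  0.008     ]
```

Call:
arm_command(
  deltas=[
    [0.2,0.012,0.006,0.35,0,0,0],
    [0.2,0.012,0.006,0.7,0,0,0],
    [0.2,0.012,0.006,0.9,0,0,0],
  ],
)

```text
clock: 1.78
position: [0.4672, -0.2139, 0.0633]
tool_rot: [3.141, 0.002, -0.23]
force: [0.9, -0.1, -0.1]
grip_width: 0.0508
```

```bash
python3 -c "
from h import *
plan([.470,-.210,.036],-12.8)"
```

```text
t 1.77 pos [ 0.4672 -0.2139  0.0633] rpy [ 1.7999e+02  1.2000e-01 -1.3190e+01] F [ 0.9 -0.1 -0.1] w 0.0508
delta [ 0.013 -0.029  0.182] rot [ 0.     0.003 -0.009]
```

Call:
arm_command(
  deltas=[
    [0.2,0.01,-0.025,0.1,0,0,0],
    [0.2,0.01,-0.025,0.18,0,0,0],
    [0.2,0.01,-0.025,0.18,0,0,0],
  ],
)

```text
clock: 2.15
position: [0.471, -0.21, 0.0384]
tool_rot: [3.141, 0.0, -0.229]
force: [0.3, -1.1, -0.9]
grip_width: 0.0512
```

```bash
python3 -c "
from h import *
plan([.470,-.210,.036],-12.8)
cv2.imwrite('pics/w2.png',cams.grab_frame('wrist'))"
```

```text
t 2.15 pos [ 0.471  -0.21    0.0384] rpy [179.99   0.   -13.13] F [ 0.3 -1.1 -0.9] w 0.0512
delta [-0.006  0.002  0.016] rot [ 0.     0.    -0.007]
```

View pics/w2.png

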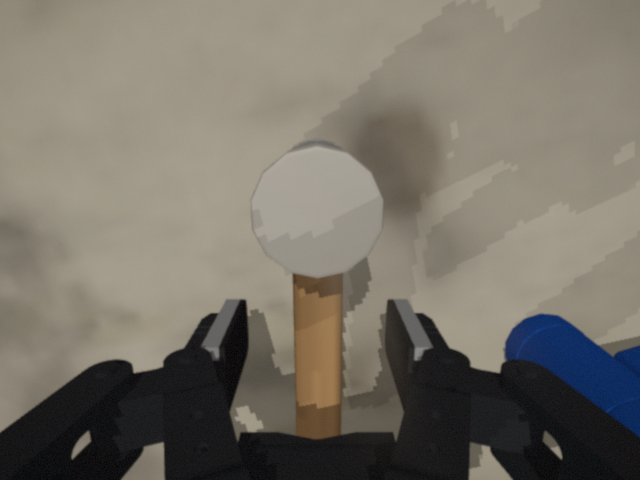

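The handle (column 318) is centred between the pads at columns 235 and 400, so I'll close.

Call:
arm_command(
  deltas=[
    [0.2,0,0,0.015,0,0,0],
    [-0.7,0,0,0.015,0,0,0],
    [-1,0,0,0.015,0,0,0],
    [-1,0,0,0.015,0,0,0],
    [-1,0,0,0.015,0,0,0],
    [-1,0,0,0.015,0,0,0],
    [-1,0,0,0.015,0,0,0],
  ],
  newtons=100,
)

```text
clock: 3.08
position: [0.471, -0.2099, 0.0364]
tool_rot: [3.141, -0.0, -0.229]
force: [-1.6, 0.6, 7.9]
grip_width: 0.0139
```

```bash
python3 -c "
from h import *
plan([.470,-.210,.096],-12.8)"
```

```text
t 3.08 pos [ 0.471  -0.2099  0.0364] rpy [ 1.7999e+02 -2.0000e-02 -1.3130e+01] F [-1.6  0.6  7.9] w 0.0139
delta [-0.006  0.002 -0.397] rot [ 0.    -0.    -0.007]
```

Call:
arm_command(
  deltas=[
    [-1,0,0,-0.2,0,0,0],
    [-1,0,0,-0.4,0,0,0],
    [-1,0,0,-0.4,0,0,0],
  ],
)

```text
clock: 3.45
position: [0.4718, -0.2102, 0.0977]
tool_rot: [3.141, -0.003, -0.229]
force: [-0.1, 0.3, -3.4]
grip_width: 0.0143
```

```bash
python3 -c "
from h import *
plan([.51,.023,.096],0)
print(telemetry.observe()['moment'])
c=cams.get_calibration('wrist');np.save('w3.npy',c,allow_pickle=True)
cv2.imwrite('pics/w3.png',cams.grab_frame('wrist'));cv2.imwrite('pics/s3.png',cv2.resize(cams.grab_frame('scene')[150:300,340:540],None,fx=4,fy=4))"
```

```text
t 3.45 pos [ 0.4718 -0.2102  0.0977] rpy [ 1.7998e+02 -1.7000e-01 -1.3130e+01] F [-0.1  0.3 -3.4] w 0.0143
delta [-0.105 -1.572  0.01 ] rot [ 0.001 -0.004 -0.292]
[ 0.03891861  0.07962182 -0.03526381]
```

View pics/w3.png

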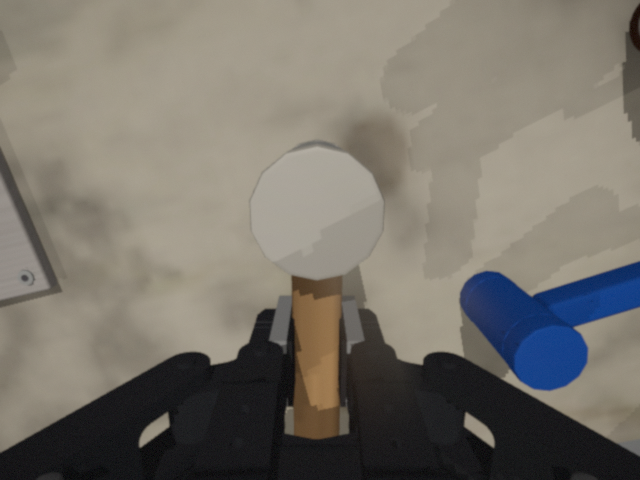

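View pics/s3.png

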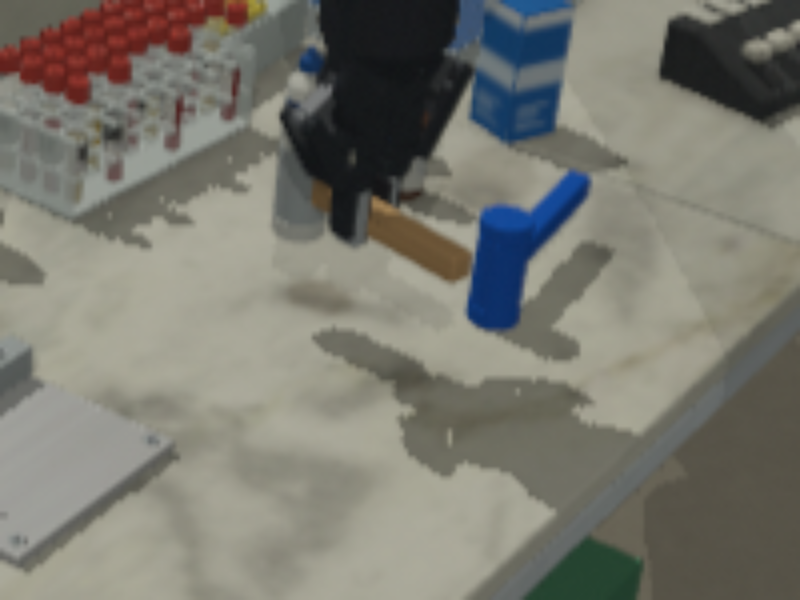

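```bash
python3 -c "
from h import *
c=np.load('w3.npy',allow_pickle=True).item()
a=onz(c,317,212,.1313); p=np.array([.4718,-.2102]);d=a[:2]-p;t=np.radians(-13.1)
print(a, d@[np.cos(t),np.sin(t)], d@[-np.sin(t),np.cos(t)])
plan([.51,-.06,.11],0)
"
```

```text
[ 0.52130503 -0.2222794   0.1313    ] 0.05095451760691938 -0.0005446630034300483
t 3.55 pos [ 0.4708 -0.2097  0.0957] rpy [-1.800e+02  1.000e-02 -1.312e+01] F [ 0.2 -0.1 -3. ] w 0.014
delta [ 0.028 -1.032 -0.095] rot [-0.     0.    -0.292]
```

Call:
arm_command(
  deltas=[
    [-1,0,-0.25,-0.05,0,0,-0.1],
    [-1,0,-0.6,-0.1,0,0,-0.2],
    [-1,0.03,-0.95,-0.1,0,0,-0.292],
    [-1,0.03,-1,-0.1,0,0,-0.292],
    [-1,0.03,-1,-0.1,0,0,-0.292],
  ],
)

```text
clock: 4.18
position: [0.5088, -0.0646, 0.1101]
tool_rot: [3.142, 0.002, 0.001]
force: [-0.4, -1.0, -2.7]
grip_width: 0.014
```

```bash
python3 -c "
from h import *
plan([.509,.023,.11],0)
c=cams.get_calibration('wrist');np.save('w4.npy',c,allow_pickle=True)
cv2.imwrite('pics/w4.png',cams.grab_frame('wrist'))"
```

```text
t 4.17 pos [ 0.5088 -0.0646  0.1101] rpy [1.8e+02 1.0e-01 5.0e-02] F [-0.4 -1.  -2.7] w 0.014
delta [ 0.002 -0.584  0.001] rot [0.    0.002 0.001]
```

View pics/w4.png

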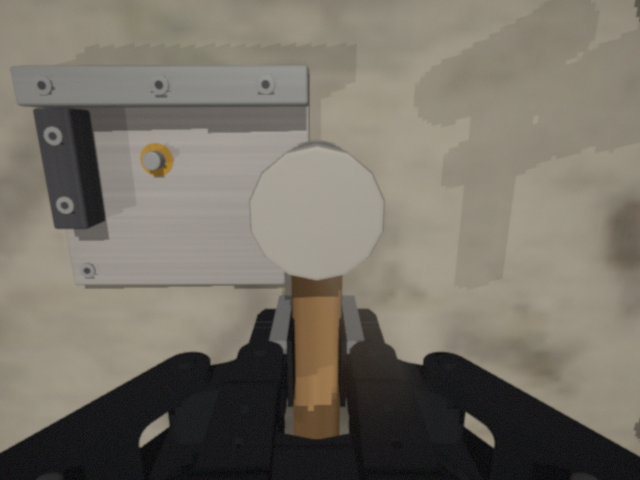

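The pin top shows at (153,160), the fence's inner edge at row 105, and the stop at columns 35–104.

```bash
python3 -c "
from h import *
c=np.load('w4.npy',allow_pickle=True).item()
for n,u,v,z in [('pin',153,160,.018),('hole',157,160,.008),('fence in L',25,105,.028),('fence in R',308,105,.028),('f out L',13,68,.028),('f outR',309,66,.028),('stop in',82,229,.028),('stop in far',68,109,.028),('stop out near',55,229,.028),('plate nl',77,285,.008)]: print(n,onz(c,u,v,z).round(4))
im=cv2.imread('pics/w4.png');cv2.imwrite('pics/w4c.png',cv2.resize(im[50:240,0:200],None,fx=3,fy=3,interpolation=cv2.INTER_CUBIC))
"
```

```text
pin [0.5624 0.0202 0.018 ]
hole [0.5617 0.0219 0.008 ]
fence in L [0.589  0.0751 0.028 ]
fence in R [ 0.5892 -0.0611  0.028 ]
f out L [0.6055 0.0775 0.028 ]
f outR [ 0.6066 -0.0616  0.028 ]
stop in [0.5277 0.0571 0.028 ]
stop in far [0.5872 0.0547 0.028 ]
stop out near [0.5277 0.0712 0.028 ]
plate nl [0.4886 0.0771 0.008 ]
```

View pics/w4c.png

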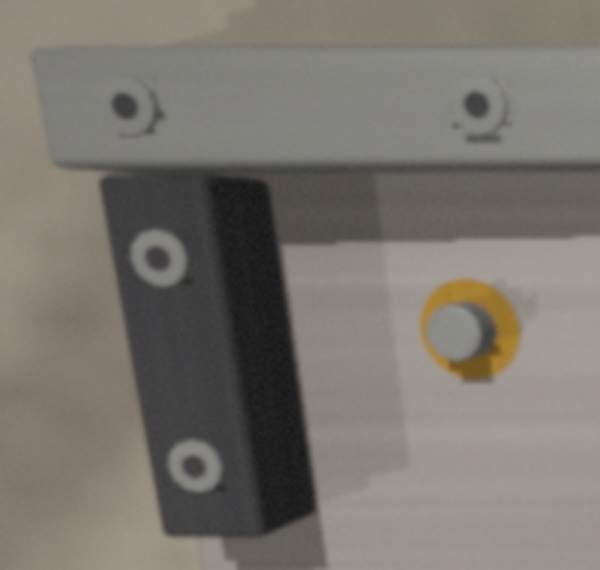

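Call:
arm_command(
  deltas=[
    [-1,0.01,-0.3,0,0,0,0],
    [-1,0.015,-0.58,0.1,0,0,0],
    [-1,0.015,-0.58,0.28,0,0,0],
    [-1,0.015,-0.58,0.33,0,0,0],
    [-1,0.015,-0.58,0.33,0,0,0],
  ],
)

```text
clock: 4.85
position: [0.5113, 0.0208, 0.0614]
tool_rot: [3.141, 0.001, -0.002]
force: [0.3, -0.2, -1.9]
grip_width: 0.0139
```

```bash
python3 -c "
from h import *
plan([.511,.0225,.0444],0)
c=cams.get_calibration('wrist');np.save('w5.npy',c,allow_pickle=True)
im=cams.grab_frame('wrist');cv2.imwrite('pics/w5.png',im)
im=cams.grab_frame('scene');cv2.imwrite('pics/s5.png',cv2.resize(im[210:310,280:420],None,fx=5,fy=5,interpolation=cv2.INTER_CUBIC))
"
```

```text
t 4.85 pos [0.5113 0.0208 0.0614] rpy [ 1.7997e+02  6.0000e-02 -1.0000e-01] F [ 0.3 -0.2 -1.9] w 0.0139
delta [-0.002 -0.011  0.113] rot [ 0.001  0.001 -0.002]
```

View pics/w5.png

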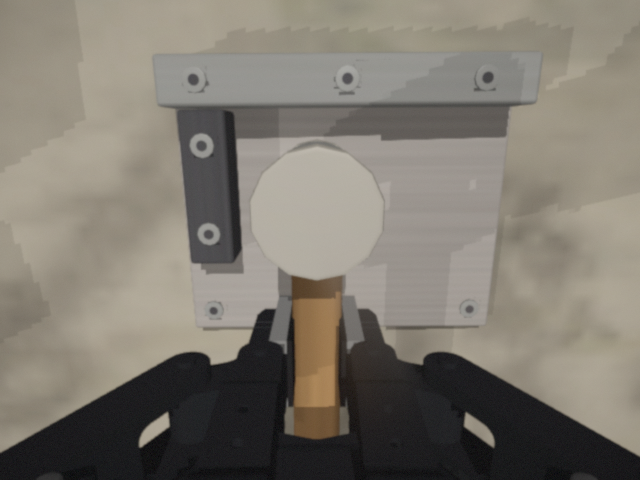

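View pics/s5.png

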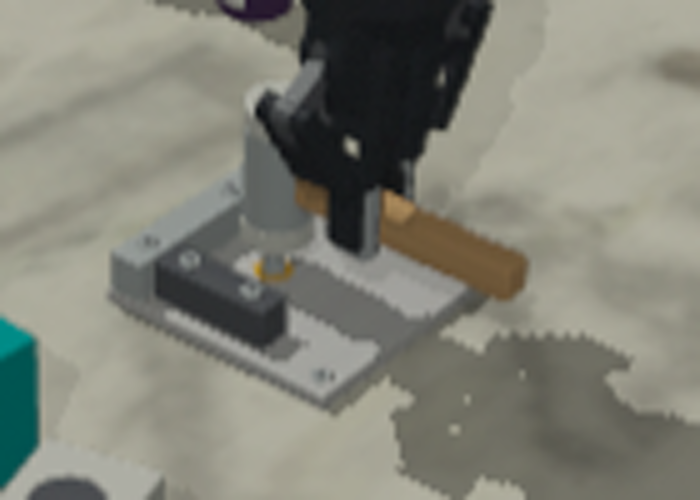

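The head hangs directly over the pin and clear of both bars. I'll press down in steps.

Call:
arm_command(
  deltas=[
    [-1,0,-0.008,0.03,0,0,0],
    [-1,0,-0.008,0.06,0,0,0],
    [-1,0,-0.008,0.085,0,0,0],
    [-1,0,-0.008,0.1,0,0,0],
    [-1,0,-0.008,0.1,0,0,0],
  ],
  newtons=120,
)

```text
clock: 5.58
position: [0.5118, 0.0235, 0.0465]
tool_rot: [3.142, -0.0, 0.0]
force: [0.7, -0.7, 0.0]
grip_width: 0.0137
```

```bash
python3 -c "
from h import *
plan([.511,.0225,.0444],0);print(telemetry.observe()['moment'])"
```

```text
t 5.58 pos [0.5118 0.0235 0.0465] rpy [ 1.8e+02 -1.0e-02  2.0e-02] F [ 0.7 -0.7  0. ] w 0.0137
delta [-0.005  0.006  0.014] rot [ 0. -0.  0.]
[-0.10792018 -0.11411502 -0.0231596 ]
```

Call:
arm_command(
  deltas=[
    [-1,0,0,0.01,0,0,0],
    [-1,0,0,0.02,0,0,0],
    [-1,0,0,0.02,0,0,0],
  ],
)

```text
clock: 5.95
position: [0.5114, 0.0235, 0.0441]
tool_rot: [3.142, 0.0, 0.0]
force: [-6.5, 0.1, 20.9]
grip_width: 0.0136
```

```bash
python3 -c "
from h import *
plan([.511,.0225,.0444],0);print(telemetry.observe()['moment'])"
```

```text
t 5.95 pos [0.5114 0.0235 0.0441] rpy [1.8e+02 1.0e-02 2.0e-02] F [-6.5  0.1 20.9] w 0.0136
delta [-0.003  0.006 -0.002] rot [0. 0. 0.]
[-0.08292264  1.02840698 -0.01489155]
```

24 N and z = 0.0441, so the face is on the plate. I'll lift, move aside and look.

Call:
arm_command(
  deltas=[
    [-1,0,0,-0.1,0,0,0],
    [-1,0,0,-0.4,0,0,0],
    [-1,0,0.3,-0.45,0,0,0],
    [-1,0,0.58,-0.45,0,0,0],
    [-1,0,0.58,-0.45,0,0,0],
  ],
)

```text
clock: 6.58
position: [0.5113, -0.0669, 0.1116]
tool_rot: [3.14, -0.0, -0.004]
force: [0.5, 0.6, -2.6]
grip_width: 0.0142
```

```bash
python3 -c "
from h import *
plan([.511,.0225,.0444],0)
c=cams.get_calibration('wrist');np.save('w6.npy',c,allow_pickle=True)
im=cams.grab_frame('wrist');cv2.imwrite('pics/w6.png',im);a=cv2.resize(im[60:240,0:320],None,fx=2.5,fy=2.5,interpolation=cv2.INTER_CUBIC)
cv2.imwrite('pics/w6c.png',a)
im=cams.grab_frame('scene');cv2.imwrite('pics/s6.png',cv2.resize(im[210:310,280:420],None,fx=5,fy=5,interpolation=cv2.INTER_CUBIC))
"
```

```text
t 6.58 pos [ 0.5113 -0.0669  0.1116] rpy [ 1.7993e+02 -1.0000e-02 -2.6000e-01] F [ 0.5  0.6 -2.6] w 0.0142
delta [-0.005 -0.597  0.447] rot [ 0.002 -0.    -0.006]
```

View pics/w6c.png

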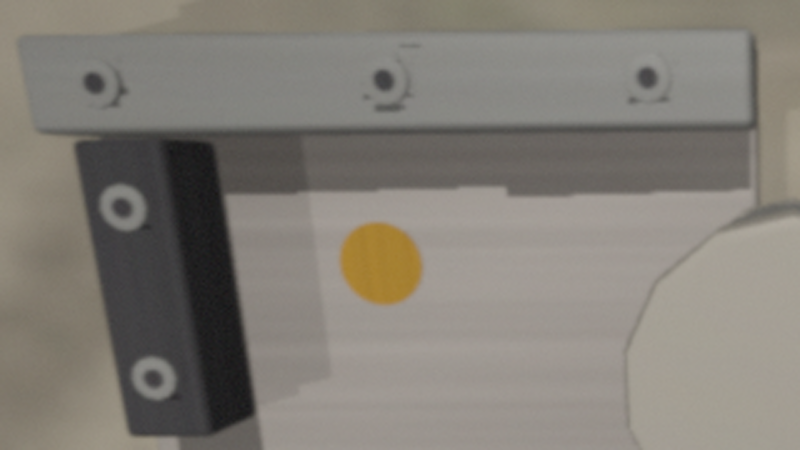

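View pics/s6.png

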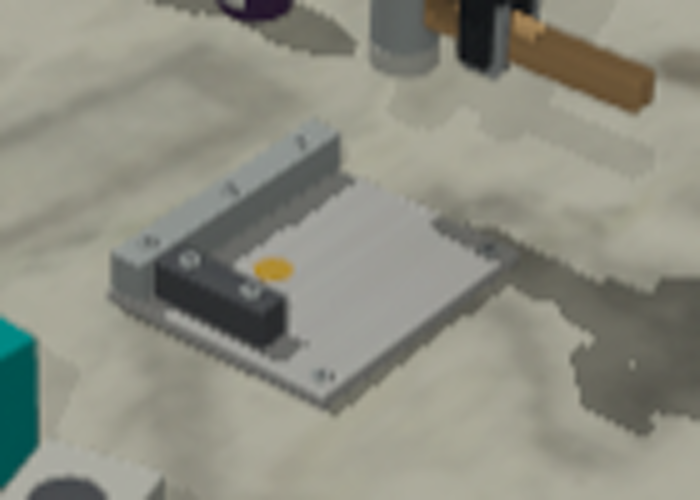

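The orange disc is full with no pin cap showing, so the pin is flush. Next I'll stand the mallet to the right of the jig.

```bash
python3 -c "
from h import *
plan([.48,-.145,.045],0)"
```

```text
t 6.67 pos [ 0.5116 -0.0636  0.1113] rpy [-1.7998e+02 -1.0000e-02 -3.0000e-02] F [-0.5  0.4 -3.1] w 0.0136
delta [-0.21   0.543  0.442] rot [-0.    -0.    -0.001]
```

Call:
arm_command(
  deltas=[
    [-1,-0.1,0.27,0,0,0,0],
    [-1,-0.21,0.54,0.1,0,0,0],
    [-1,-0.21,0.54,0.3,0,0,0],
    [-1,-0.21,0.54,0.44,0,0,0],
    [-1,-0.21,0.54,0.44,0,0,0],
    [-1,-0.21,0.54,0.44,0,0,0],
  ],
)

```text
clock: 7.42
position: [0.4807, -0.1439, 0.0458]
tool_rot: [-3.142, -0.001, 0.001]
force: [-0.3, 0.0, -1.8]
grip_width: 0.0138
```

```bash
python3 -c "
from h import *
plan([.48,-.145,.0362],0)"
```

```text
t 7.42 pos [ 0.4807 -0.1439  0.0458] rpy [-1.7999e+02 -3.0000e-02  8.0000e-02] F [-0.3  0.  -1.8] w 0.0138
delta [-0.005  0.007  0.064] rot [-0.    -0.001  0.002]
```

Call:
arm_command(
  deltas=[
    [-1,0,0,0.025,0,0,0],
    [-1,0,0,0.05,0,0,0],
    [-1,0,0,0.063,0,0,0],
    [-1,0,0,0.063,0,0,0],
  ],
)

```text
clock: 7.92
position: [0.4799, -0.1446, 0.0362]
tool_rot: [3.141, 0.0, 0.0]
force: [-7.2, 2.0, 18.0]
grip_width: 0.0134
```

```bash
python3 -c "
from h import *
plan([.48,-.145,.0362],0)"
```

```text
t 7.92 pos [ 0.4799 -0.1446  0.0362] rpy [1.7999e+02 2.0000e-02 1.0000e-02] F [-7.2  2.  18. ] w 0.0134
delta [ 0.001  0.003 -0.   ] rot [0. 0. 0.]
```

Call:
arm_command(
  deltas=[
    [-1,0,0,-0.004,0,0,0],
    [-1,0,0,-0.004,0,0,0],
    [0.2,0,0,-0.004,0,0,0],
    [0.2,0,0,-0.004,0,0,0],
    [0.2,0,0,-0.004,0,0,0],
    [0.2,0,0,-0.004,0,0,0],
    [0.2,0,0,-0.004,0,0,0],
  ],
)

```text
clock: 8.8
position: [0.4802, -0.1446, 0.0362]
tool_rot: [-3.142, -0.0, 0.0]
force: [0.3, -0.6, -0.2]
grip_width: 0.0512
```

Call:
arm_command(
  deltas=[
    [0.2,0,0,-0.2,0,0,0],
    [0.2,0,0,-0.6,0,0,0],
    [0.2,0,0,-0.9,0,0,0],
    [0.2,0,0,-0.95,0,0,0],
  ],
)

```text
clock: 9.3
position: [0.4813, -0.1449, 0.1816]
tool_rot: [3.141, -0.005, 0.0]
force: [-0.4, -0.2, -0.2]
grip_width: 0.0511
```

```bash
python3 -c "
from h import *
plan([.4735,.2497,.2],105.5)
im=cams.grab_frame('wrist');cv2.imwrite('pics/w7.png',im)
"
```

```text
t 9.3 pos [ 0.4813 -0.1449  0.1816] rpy [179.94  -0.26   0.  ] F [-0.4 -0.2 -0.2] w 0.0511
delta [-0.051 -2.631 -0.126] rot [ 0.006 -0.003 -2.344]
```

View pics/w7.png

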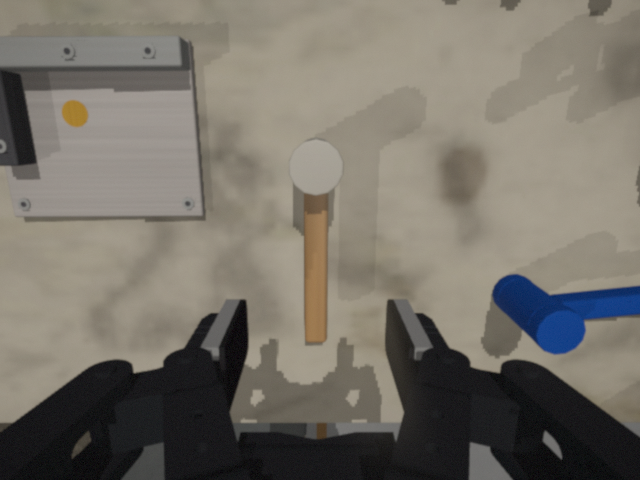

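The mallet stands upright at (316,167). Next is the block.

Call:
arm_command(
  deltas=[
    [0.65,0,-0.3,-0.1,0,0,-0.23],
    [0.65,0,-0.65,-0.15,0,0,-0.46],
    [0.65,0,-0.95,-0.15,0,0,-0.69],
    [0.65,0,-1,-0.15,0,0,-0.9],
    [0.65,0,-1,-0.15,0,0,-0.9],
  ],
)

```text
clock: 9.98
position: [0.4797, 0.0059, 0.2002]
tool_rot: [-3.14, 0.001, 0.707]
force: [-0.6, -0.1, 0.6]
grip_width: 0.0704
```

```bash
python3 -c "
from h import *
plan([.4735,.2497,.22],105.5)
"
```

```text
t 9.97 pos [0.4797 0.0059 0.2002] rpy [-1.7992e+02  6.0000e-02  4.0540e+01] F [-0.6 -0.1  0.6] w 0.0704
delta [ 1.025 -1.262 -0.131] rot [-0.002  0.    -1.444]
```

Call:
arm_command(
  deltas=[
    [0.65,0.2,-0.25,-0.05,0,0,-0.23],
    [0.65,0.4,-0.5,-0.1,0,0,-0.46],
    [0.65,0.6,-0.75,-0.1,0,0,-0.69],
    [0.65,0.75,-0.95,-0.1,0,0,-0.9],
    [0.65,0.75,-0.95,-0.1,0,0,-0.9],
  ],
)

```text
clock: 10.6
position: [0.4726, 0.1885, 0.2154]
tool_rot: [-3.14, -0.001, 1.414]
force: [0.3, -0.6, -0.5]
grip_width: 0.0707
```

```bash
python3 -c "
from h import *
plan([.4735,.2497,.22],105.5)
"
```

```text
t 10.6 pos [0.4726 0.1885 0.2154] rpy [-1.7991e+02 -4.0000e-02  8.1020e+01] F [ 0.3 -0.6 -0.5] w 0.0707
delta [ 0.404 -0.058 -0.03 ] rot [-0.002 -0.001 -0.544]
```

Call:
arm_command(
  deltas=[
    [0.65,0.15,-0.02,-0.03,0,0,-0.2],
    [0.65,0.3,-0.05,-0.03,0,0,-0.4],
    [0.65,0.4,-0.058,-0.03,0,0,-0.544],
    [0.65,0.4,-0.058,-0.03,0,0,-0.544],
  ],
)

```text
clock: 11.1
position: [0.474, 0.2467, 0.2199]
tool_rot: [-3.14, -0.0, 1.836]
force: [0.1, -0.3, 0.0]
grip_width: 0.0706
```

```bash
python3 -c "
from h import *
plan([.4735,.2497,.045],105.5)
c=cams.get_calibration('wrist');np.save('w8.npy',c,allow_pickle=True)
im=cams.grab_frame('wrist');cv2.imwrite('pics/w8.png',im)
"
```

```text
t 11.1 pos [0.474  0.2467 0.2199] rpy [-179.92   -0.    105.22] F [ 0.1 -0.3  0. ] w 0.0706
delta [0.02  0.004 1.166] rot [-0.002 -0.    -0.006]
```

View pics/w8.png

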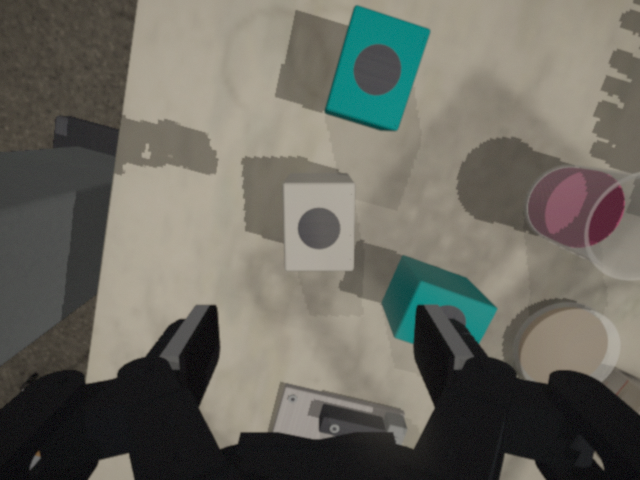

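```bash
python3 -c "
from h import *
c=np.load('w8.npy',allow_pickle=True).item()
P=[onz(c,u,v,.066) for u,v in [(284,183),(355,183),(353.5,271),(285.5,270)]]
for p in P: print(p.round(4))
print(np.mean(P,0)); a=P[1]-P[0];b=P[2]-P[1]
print(np.linalg.norm(a),np.linalg.norm(b),np.degrees(np.arctan2(a[1],a[0])),np.degrees(np.arctan2(b[1],b[0])))
t=np.radians(105.2);o=np.array([.474,.2467])
im=cv2.imread('pics/w8.png');cv2.imwrite('pics/w8c.png',cv2.resize(im[160:360,260:520],None,fx=3,fy=3))
"
```

```text
[0.4442 0.2727 0.066 ]
[0.4909 0.2854 0.066 ]
[0.5081 0.2244 0.066 ]
[0.4604 0.2122 0.066 ]
[0.47589783 0.24867615 0.066     ]
0.0483245407935283 0.06339332484651938 15.249941208843396 -74.2615731192178
```

View pics/w8c.png

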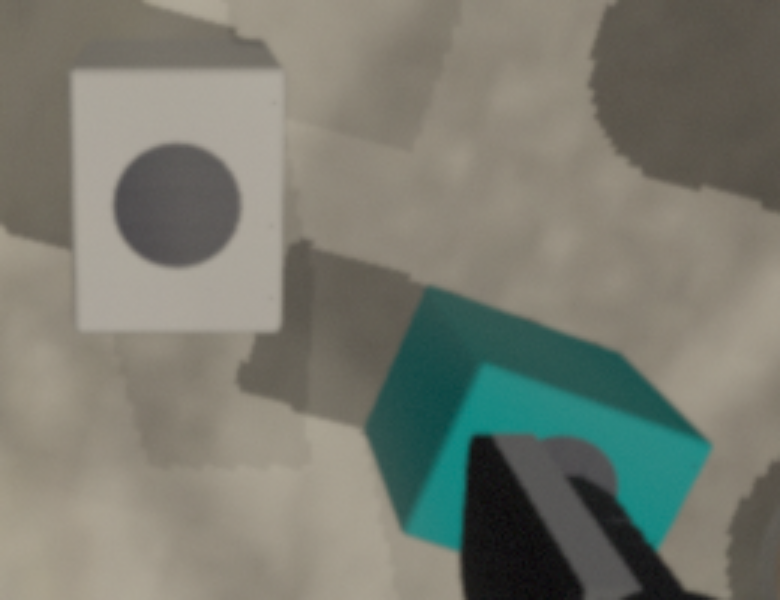

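```bash
python3 -c "
from h import *
c=np.load('w8.npy',allow_pickle=True).item()
B=np.array([.475,.249]);t=np.radians(15.4);X=np.array([np.cos(t),np.sin(t)]);Y=np.array([-np.sin(t),np.cos(t)])
for u,v,z in [(402,256,0),(422,281,.066),(382,303,0),(395,337,.066)]:
  p=onz(c,u,v,z)[:2]; print(p.round(3),'along block x',((p-B)@X).round(4),'block y',((p-B)@Y).round(4))
plan([.475,.249,.09],105.4)
"
```

```text
[0.558 0.228] along block x 0.0741 block y -0.0419
[0.558 0.23 ] along block x 0.0753 block y -0.0403
[0.554 0.181] along block x 0.0582 block y -0.0868
[0.554 0.182] along block x 0.0579 block y -0.0855
t 11.15 pos [0.474 0.246 0.22 ] rpy [-1.7993e+02  3.0000e-02  1.0512e+02] F [-0.9  0.3  0.9] w 0.0705
delta [0.018 0.013 0.867] rot [-0.002  0.001 -0.006]
```

Call:
arm_command(
  deltas=[
    [0.65,0.01,0.01,0.3,0,0,0],
    [0.65,0.02,0.01,0.6,0,0,0],
    [0.65,0.02,0.01,0.85,0,0,0],
    [0.65,0.02,0.01,0.87,0,0,0],
    [0.65,0.02,0.01,0.87,0,0,0],
  ],
  newtons=60,
)

```text
clock: 11.78
position: [0.475, 0.2503, 0.0912]
tool_rot: [3.141, 0.0, 1.839]
force: [0.2, 0.5, 0.1]
grip_width: 0.0704
```

```bash
python3 -c "
from h import *
plan([.475,.249,.043],105.4)
c=cams.get_calibration('wrist');np.save('w9.npy',c,allow_pickle=True)
im=cams.grab_frame('wrist');cv2.imwrite('pics/w9.png',im)
"
```

```text
t 11.78 pos [0.475  0.2503 0.0912] rpy [1.7996e+02 1.0000e-02 1.0534e+02] F [0.2 0.5 0.1] w 0.0704
delta [-0.008 -0.003  0.321] rot [ 0.001  0.    -0.001]
```

View pics/w9.png

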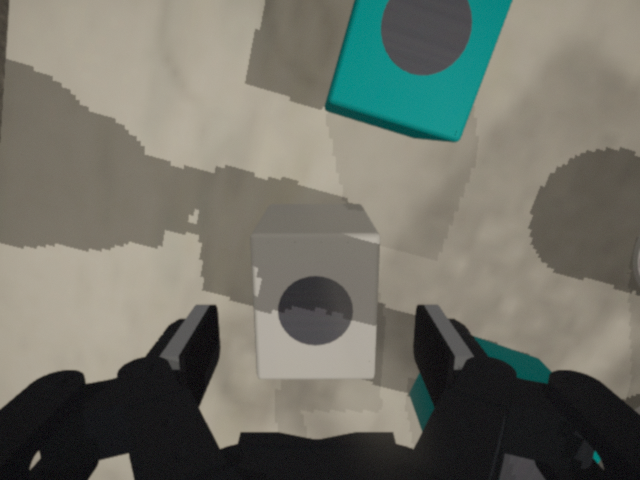

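Call:
arm_command(
  deltas=[
    [0.65,-0.008,0,0.15,0,0,0],
    [0.65,-0.008,0,0.32,0,0,0],
    [0.65,-0.008,0,0.32,0,0,0],
    [-1,-0.008,0,0.32,0,0,0],
    [-1,-0.008,0,0.32,0,0,0],
    [-1,-0.008,0,0.32,0,0,0],
    [-1,-0.008,0,0.32,0,0,0],
    [-1,-0.008,0,0.32,0,0,0],
  ],
  newtons=70,
)

```text
clock: 12.82
position: [0.4756, 0.25, 0.0439]
tool_rot: [3.139, -0.0, 1.841]
force: [-1.7, 1.0, 7.2]
grip_width: 0.0493
```

```bash
python3 -c "
from h import *
plan([.475,.249,.043],105.4)
"
```

```text
t 12.82 pos [0.4756 0.25   0.0439] rpy [ 1.7988e+02 -2.0000e-02  1.0547e+02] F [-1.7  1.   7.2] w 0.0493
delta [-0.006 -0.005  0.006] rot [ 0.003 -0.     0.002]
```

Call:
arm_command(
  deltas=[
    [-1,0,0,-0.2,0,0,0],
    [-1,0,0,-0.5,0,0,0],
    [-1,0,0,-0.67,0,0,0],
    [-1,0,0,-0.67,0,0,0],
  ],
)

```text
clock: 13.32
position: [0.4759, 0.25, 0.1453]
tool_rot: [3.137, -0.001, 1.841]
force: [-0.3, 0.0, -2.5]
grip_width: 0.0492
```

```bash
python3 -c "
from h import *
plan([.550,.010,.144],90)
"
```

```text
t 13.32 pos [0.4759 0.25   0.1453] rpy [ 1.7976e+02 -3.0000e-02  1.0546e+02] F [-0.3  0.  -2.5] w 0.0492
delta [-1.674  0.05   0.008] rot [ 0.005 -0.001  0.344]
```

Call:
arm_command(
  deltas=[
    [-1,-0.25,0.02,0,0,0,0.1],
    [-1,-0.6,0.03,0,0,0,0.2],
    [-1,-0.9,0.04,0,0,0,0.344],
    [-1,-0.95,0.05,0,0,0,0.344],
    [-1,-0.95,0.05,0,0,0,0.344],
  ],
)

```text
clock: 13.95
position: [0.5199, 0.1143, 0.1424]
tool_rot: [-3.141, -0.0, 1.571]
force: [-0.2, 0.2, -2.4]
grip_width: 0.0492
```

```bash
python3 -c "
from h import *
plan([.550,.010,.144],90)
c=cams.get_calibration('wrist');np.save('w10.npy',c,allow_pickle=True)
im=cams.grab_frame('wrist');cv2.imwrite('pics/w10.png',im)
"
```

```text
t 13.95 pos [0.5199 0.1143 0.1424] rpy [-1.7998e+02 -1.0000e-02  9.0030e+01] F [-0.2  0.2 -2.4] w 0.0492
delta [-0.696  0.2   -0.011] rot [-0.001 -0.     0.001]
```

View pics/w10.png

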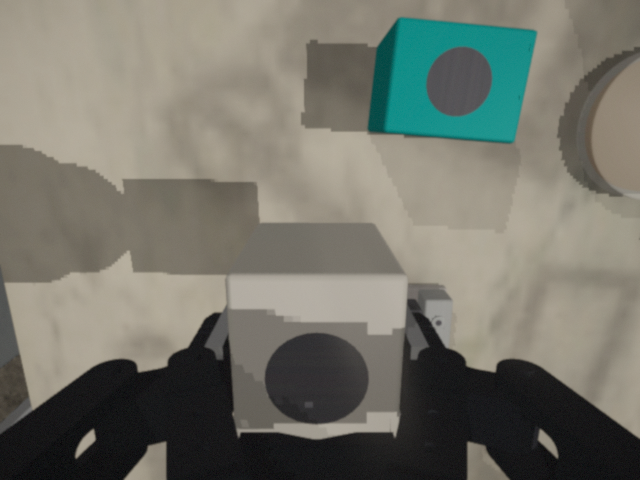

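```bash
python3 -c "
from h import *
c=np.load('w10.npy',allow_pickle=True).item()
for u in (229,317,405): print(onz(c,u,274.5,.1645)-[.5199,.1143,.1424])
"
```

```text
[-0.02322088  0.03075601  0.0221    ]
[0.00057074 0.03077629 0.0221    ]
[0.02436532 0.03079657 0.0221    ]
```

Call:
arm_command(
  deltas=[
    [-1,-0.3,0.08,0,0,0,0],
    [-1,-0.6,0.17,0,0,0,0],
    [-1,-0.7,0.2,0.2,0,0,0],
    [-1,-0.7,0.2,0.4,0,0,0],
    [-1,-0.7,0.2,0.45,0,0,0],
    [-1,-0.7,0.2,0.45,0,0,0],
  ],
)

```text
clock: 14.75
position: [0.5501, 0.0106, 0.0754]
tool_rot: [-3.141, -0.001, 1.573]
force: [-0.4, 0.3, -2.0]
grip_width: 0.0494
```

```bash
python3 -c "
from h import *
plan([.550,.010,.056],90)
im=cams.grab_frame('top');cv2.imwrite('pics/t11.png',cv2.resize(im[210:310,270:390],None,fx=5,fy=5,interpolation=cv2.INTER_CUBIC))
im=cams.grab_frame('scene');cv2.imwrite('pics/s11.png',cv2.resize(im[190:310,270:430],None,fx=5,fy=5,interpolation=cv2.INTER_CUBIC))
"
```

```text
t 14.75 pos [0.5501 0.0106 0.0754] rpy [-1.7998e+02 -3.0000e-02  9.0130e+01] F [-0.4  0.3 -2. ] w 0.0494
delta [-0.004 -0.     0.129] rot [-0.    -0.001  0.003]
```

View pics/s11.png

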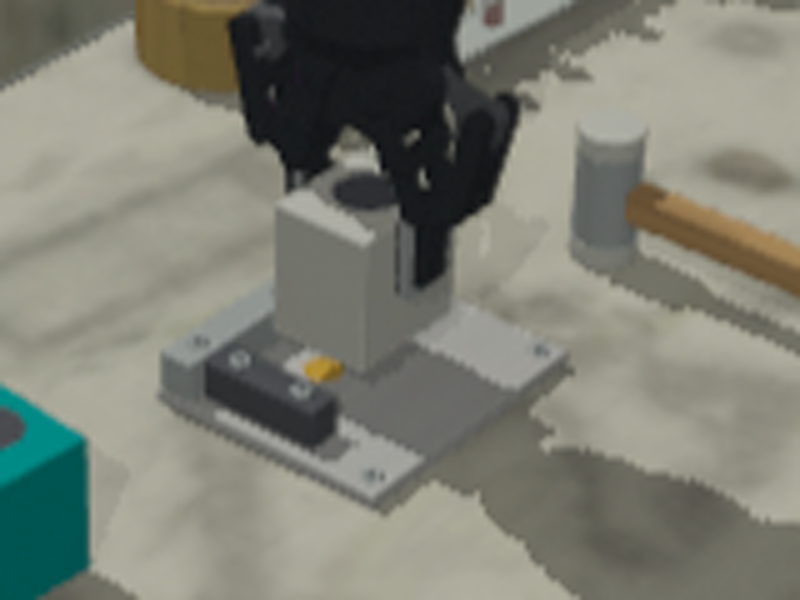

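The block hangs clear of the fence and stop, with the orange pin marker flush. I'll lower to just above the plate.

Call:
arm_command(
  deltas=[
    [-1,0,0,0.05,0,0,0],
    [-1,0,0,0.1,0,0,0],
    [-1,0,0,0.14,0,0,0],
    [-1,0,0,0.14,0,0,0],
    [-1,0,0,0.14,0,0,0],
  ],
)

```text
clock: 15.48
position: [0.5502, 0.0094, 0.0543]
tool_rot: [-3.142, -0.0, 1.571]
force: [0.1, -0.3, -2.2]
grip_width: 0.0496
```

```bash
python3 -c "
from h import *
plan([.560,.020,.053],90)
"
```

```text
t 15.47 pos [0.5502 0.0094 0.0543] rpy [-180.     -0.     90.02] F [ 0.1 -0.3 -2.2] w 0.0496
delta [0.071 0.066 0.008] rot [-0. -0.  0.]
```

Call:
arm_command(
  deltas=[
    [-1,0.03,0.03,0.004,0,0,0],
    [-1,0.06,0.06,0.008,0,0,0],
    [-1,0.07,0.07,0.012,0,0,0],
    [-1,0.07,0.07,0.012,0,0,0],
  ],
)

```text
clock: 15.98
position: [0.5607, 0.02, 0.0523]
tool_rot: [-3.141, -0.0, 1.571]
force: [1.1, -0.7, -2.4]
grip_width: 0.0489
```

```bash
python3 -c "
from h import *
plan([.5625,.0225,.0519],90)
"
```

```text
t 15.97 pos [0.5607 0.02   0.0523] rpy [-179.99   -0.     90.03] F [ 1.1 -0.7 -2.4] w 0.0489
delta [0.017 0.012 0.003] rot [-0.    -0.     0.001]
```

Now one diagonal approach in small equal steps.

Call:
arm_command(
  deltas=[
    [-1,0.005,0.005,0.003,0,0,0],
    [-1,0.01,0.01,0.005,0,0,0],
    [-1,0.01,0.01,0.005,0,0,0],
  ],
)

```text
clock: 16.35
position: [0.5623, 0.0212, 0.0519]
tool_rot: [3.141, 0.0, 1.571]
force: [-1.1, -0.6, 5.3]
grip_width: 0.0492
```

```bash
python3 -c "
from h import *
plan([.5625,.0225,.0519],90);print(telemetry.observe()['moment'])
"
```

```text
t 16.35 pos [0.5623 0.0212 0.0519] rpy [1.7998e+02 1.0000e-02 9.0010e+01] F [-1.1 -0.6  5.3] w 0.0492
delta [0.009 0.001 0.   ] rot [0. 0. 0.]
[-0.24485893  0.30073504  0.03040474]
```

Call:
arm_command(
  deltas=[
    [-1,0.003,0.003,0,0,0,0],
    [-1,0.006,0.006,0,0,0,0],
    [-1,0.006,0.006,0,0,0,0],
  ],
)

```text
clock: 16.73
position: [0.5632, 0.0221, 0.0519]
tool_rot: [3.141, 0.0, 1.571]
force: [-2.1, -1.8, 4.8]
grip_width: 0.0494
```

```bash
python3 -c "
from h import *
plan([.5625,.0225,.0519],90);print(telemetry.observe()['moment'])
"
```

```text
t 16.73 pos [0.5632 0.0221 0.0519] rpy [1.7998e+02 1.0000e-02 9.0010e+01] F [-2.1 -1.8  4.8] w 0.0494
delta [ 0.003 -0.005  0.   ] rot [0. 0. 0.]
[-0.29624443  0.37169564  0.00902994]
```

Call:
arm_command(
  deltas=[
    [-1,0.003,0.003,0,0,0,0],
    [-1,0.005,0.005,0,0,0,0],
    [-1,0.005,0.005,0,0,0,0],
  ],
)

```text
clock: 17.1
position: [0.5637, 0.0226, 0.0519]
tool_rot: [-3.141, 0.001, 1.571]
force: [-2.9, -2.1, 8.1]
grip_width: 0.0492
```

```bash
python3 -c "
from h import *
plan([.5625,.0225,.0519],90);print(telemetry.observe()['moment'])
im=cams.grab_frame('scene');cv2.imwrite('pics/s12.png',cv2.resize(im[190:310,270:430],None,fx=5,fy=5,interpolation=cv2.INTER_CUBIC))
im=cams.grab_frame('top');cv2.imwrite('pics/t12.png',cv2.resize(im[210:310,270:390],None,fx=5,fy=5,interpolation=cv2.INTER_CUBIC))
"
```

```text
t 17.1 pos [0.5637 0.0226 0.0519] rpy [-1.7999e+02  3.0000e-02  9.0000e+01] F [-2.9 -2.1  8.1] w 0.0492
delta [-0.001 -0.008 -0.   ] rot [-0.     0.001  0.   ]
[-0.56888201  0.61089629  0.00441882]
```

View pics/s12.png

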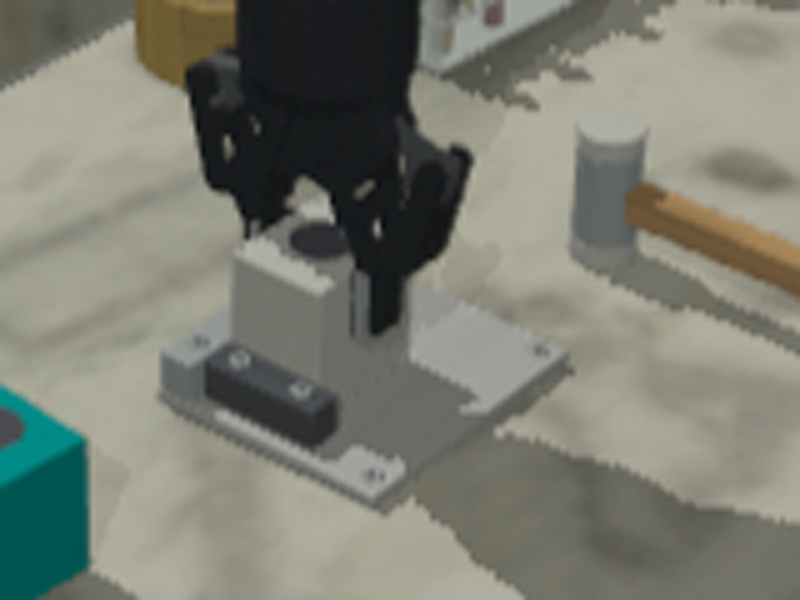

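View pics/t12.png

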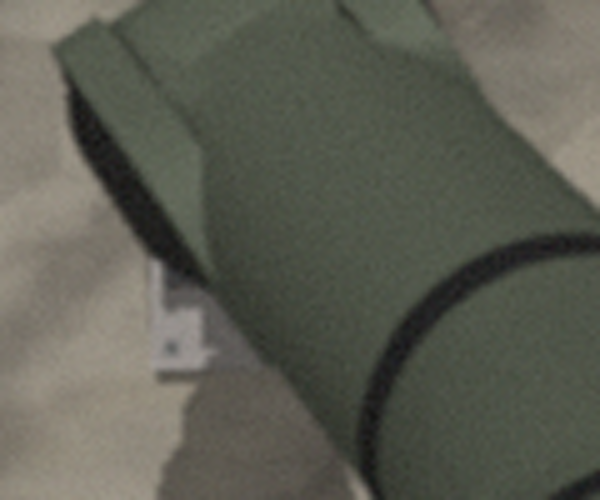

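Call:
arm_command(
  deltas=[
    [-1,0.003,0.003,0,0,0,0],
    [-1,0.006,0.005,0,0,0,0],
    [-1,0.006,0.005,0,0,0,0],
  ],
)

```text
clock: 17.58
position: [0.5638, 0.0228, 0.0519]
tool_rot: [-3.14, 0.002, 1.571]
force: [-8.4, -6.3, 14.1]
grip_width: 0.0496
```

```bash
python3 -c "
from h import *
plan([.5625,.0225,.0519],90);print(telemetry.observe()['moment'])
"
```

```text
t 17.57 pos [0.5638 0.0228 0.0519] rpy [-1.7992e+02  1.0000e-01  8.9990e+01] F [-8.4 -6.3 14.1] w 0.0496
delta [-0.002 -0.009  0.   ] rot [-0.002  0.002 -0.   ]
[-1.25182632  1.7171814   0.27902653]
```

Call:
arm_command(
  deltas=[
    [-1,0.002,0.001,-0.001,0,0,0],
    [-1,0.002,0.001,-0.001,0,0,0],
    [-1,0.002,0.001,-0.001,0,0,0],
  ],
)

```text
clock: 17.95
position: [0.5638, 0.0228, 0.052]
tool_rot: [-3.14, 0.002, 1.57]
force: [-7.9, -6.8, 12.7]
grip_width: 0.0493
```

```bash
python3 -c "
from h import *
plan([.5625,.0225,.0519],90);print(telemetry.observe()['moment'])
"
```

```text
t 17.95 pos [0.5638 0.0228 0.052 ] rpy [-1.799e+02  1.200e-01  8.998e+01] F [-7.9 -6.8 12.7] w 0.0493
delta [-0.002 -0.009  0.   ] rot [-0.002  0.003 -0.   ]
[-1.44631363  1.63901435  0.28778706]
```

Call:
arm_command(
  deltas=[
    [-1,0.002,0.001,-0.001,0,0,0],
    [-1,0.004,0.002,-0.002,0,0,0],
    [-1,0.004,0.002,-0.002,0,0,0],
    [-1,0.004,0.002,-0.002,0,0,0],
  ],
)

```text
clock: 18.45
position: [0.5638, 0.0229, 0.052]
tool_rot: [-3.139, 0.003, 1.57]
force: [-7.4, -10.3, 8.6]
grip_width: 0.0491
```

```bash
python3 -c "
from h import *
plan([.5625,.0225,.0519],90);print(telemetry.observe()['moment'])
"
```

```text
t 18.45 pos [0.5638 0.0229 0.052 ] rpy [-1.7986e+02  1.6000e-01  8.9980e+01] F [ -7.4 -10.3   8.6] w 0.0491
delta [-0.003 -0.009  0.001] rot [-0.003  0.004 -0.001]
[-2.02521634  1.73457758  0.39802037]
```

Call:
arm_command(
  deltas=[
    [-1,0,0.002,0,0,0,0],
    [-1,0,0.004,0.0005,0,0,0],
    [-1,0,0.004,0.0005,0,0,0],
    [-1,0,0.004,0.0005,0,0,0],
  ],
)

```text
clock: 18.95
position: [0.5639, 0.0229, 0.052]
tool_rot: [-3.138, 0.003, 1.57]
force: [-13.8, -9.2, 14.5]
grip_width: 0.049
```

```bash
python3 -c "
from h import *
plan([.5625,.0225,.0519],90);print(telemetry.observe()['moment'])
im=cams.grab_frame('scene');cv2.imwrite('pics/s13.png',cv2.resize(im[190:310,270:430],None,fx=5,fy=5,interpolation=cv2.INTER_CUBIC))
im=cams.grab_frame('wrist');cv2.imwrite('pics/w13.png',im)
for i in range(3):
  cams.grab_frame('wrist');s=telemetry.observe();print(s['force'].round(1),s['position'].round(4))
"
```

```text
t 18.95 pos [0.5639 0.0229 0.052 ] rpy [-179.8     0.18   89.97] F [-13.8  -9.2  14.5] w 0.049
delta [-0.002 -0.009  0.001] rot [-0.004  0.004 -0.001]
[-1.95429177  2.65870907  0.43734329]
[-13.   -9.7  14. ] [0.5639 0.0229 0.052 ]
[-12.8  -9.6  14.8] [0.5639 0.0229 0.052 ]
[-13.2 -10.   14.5] [0.5639 0.0228 0.052 ]
```

View pics/s13.png

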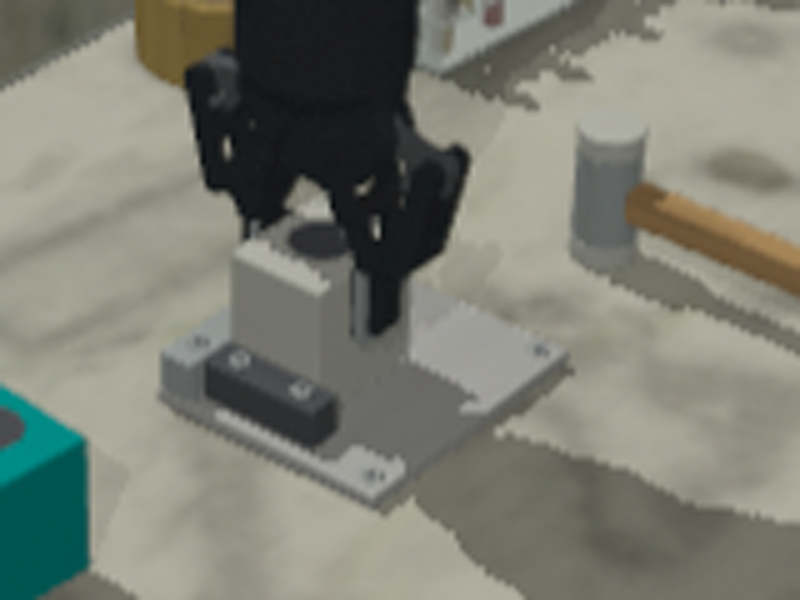

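View pics/w13.png

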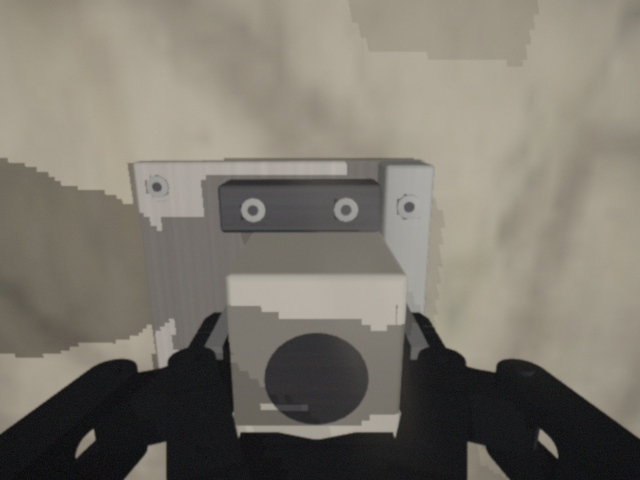

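The block meets the stop along row 232 and the fence on its right side. I'll trim x and z slightly.

Call:
arm_command(
  deltas=[
    [-1,0.0005,-0.0015,-0.001,0,0,0],
    [-1,0.0005,-0.0015,-0.001,0,0,0],
    [-1,0.0005,-0.0015,-0.001,0,0,0],
    [-1,0.0005,-0.0015,-0.001,0,0,0],
  ],
)

```text
clock: 19.7
position: [0.5639, 0.0229, 0.052]
tool_rot: [-3.138, 0.003, 1.57]
force: [-10.0, -9.7, 10.3]
grip_width: 0.0494
```

```bash
python3 -c "
from h import *
for i in range(4):
  cams.grab_frame('wrist');s=telemetry.observe();print(s['clock'],s['force'].round(1),s['moment'].round(2),s['position'].round(4))
"
```

```text
19.75 [-9.5 -9.9 11. ] [-1.99  2.13  0.41] [0.5639 0.0229 0.052 ]
19.8 [ -9.8 -10.2   9.5] [-2.    2.15  0.42] [0.5639 0.0229 0.052 ]
19.85 [-9.4 -9.4 10. ] [-2.    2.12  0.38] [0.5639 0.0229 0.052 ]
19.9 [-9.5 -9.6 10. ] [-1.98  2.17  0.4 ] [0.5639 0.0229 0.052 ]
```

```bash
python3 -c "
from h import *
print(job.job_done())"
```

```text
the job is handed in; nothing more can be done
None
```

I drove the ejector pin flush with the mallet, stood the mallet back up to the right of the jig, and seated the block in the corner. I handed the job in at about 19.9 s with the gripper still pressing the block there.

- **Pin:** the press ended at about 24 N with the mallet face on the plate. Afterwards the pin hole showed as a full orange disc in both the wrist and scene views, with no pin standing up.
- **Mallet:** it was still standing upright in the last scene picture.
- **Block:** in the last pictures it sits against the stop and the fence. The tool position matches the seat I measured to about 2 mm, and it stayed still.
- **Push:** the last steady readings were about 9.5 N into the fence, 9.7 N into the stop and 10 N down. The block's own weight adds about 2.2 N on the plate.
- **Disagreements:** the jig position differed by 2–4 mm between cameras, so I seated the block by contact force. While I was setting the push, the readings briefly reached about 14 N into the fence and down; I trimmed that before handing in. The tool was tilted about 0.2° under the load.
- **Not checked:** I planned the paths clear of the dish, beaker and bottle but did not take a last picture of them.

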